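# Slide a blank name plaque under the hand-rest bridge

## Robot

A 6-joint arm with a two-finger parallel gripper is mounted at the origin on the work surface. World frame = base frame: x ahead of the robot, y to its left, z up, the work surface at z = 0. Lengths are in m, angles in rad, forces in N, time in s.
With the tool pointing down it reaches from about 0.25 to 0.725 m from the base axis. Payload 4 kg.
Tool frame: the origin (TCP) lies at the very end of the fingers, on their centre line; the grasp point (between the pads) lies 19 mm behind it; z points along the fingers, y is the line along which they close (so a half turn about z gives the same grasp; the last joint's range is limited). The gripper opens to 85 mm and grips with 20 to 120 N. Pads are 22 mm wide; open, the fingers measure 114 mm over their backs; the gripper's body (76 mm by 85 mm) begins 54 mm behind the grasp point. The pads swing forward as they close: fully open they stand 13 mm farther back than shut.
Start: joints at [-1.346, 0.241, 0.005, 1.335, 0, 1.571], TCP at [0.111, -0.487, 0.231] pointing down, gripper open.
Joint ranges: [-2.72, 2.72], [-1.05, 1.87], [-1.09, 1.28], [-1.99, 2.15], [-1.42, 1.44], [-3.14, 3.14]. Speed limits (rad/s): [2.79, 2.79, 3.14, 3.14, 3.14, 3.14].

## Interface

Orientations are given as [roll, pitch, yaw] about the fixed x, y, z axes, in that order (R = Rz(yaw) Ry(pitch) Rx(roll)).
In Python, from workcell import env gives the robot as it stands.
- The arm moves only by the tool apply_moves, never from a script. Its argument "increments" is a list of rows, each a list of 6 numbers: the shift along the tool's x, y, z in mm, then the turn, a rotation vector about the tool's x, y, z in degrees. In form: [[x, y, z, wx, wy, wz], ...]. A call has exactly 8 rows; each row shifts and turns the commanded pose from where the row before left it, along the tool's axes as they then stand; what a row does not reach is not made up. A row lasts 1/12 s, in which the tool goes at most 41.7 mm and 7.16 degrees, less where a joint would pass 70% of its speed; a pose out of reach is approached as far as the arm can. A call is refused whole if a number of a shift passes 41.7 or a number of a turn 7.16, either way. A call with a gripper value outside its range is refused whole. "claw" is the opening, from -1 (shut) to 1 (fully open), set as the call begins (left out, the last holds). The fingers move at their own pace and stop on an object; "grip_force" is the grip in N (left out, the last holds). Time passes only in rows, so rows that do not move let the fingers close, or fill a call up. It gives the time, the measured TCP pose, the force, the opening and the grip force at its end, in the units of the state.
- env.state(): the state, without advancing time (a new reading comes with each control period).
- env.capture(name): name is "side" or "top" or "wrist"; returns (picture, depth): 384x512x3 uint8, blue, green, red; 384x512 float32, m along the optical axis (not along the pixel's ray), 0 where there is no reading.
- env.camera_model(name): a dict with "K" (3x3 intrinsics, pixels), "rvec" (rotation vector, rad) and "tvec" (3), from world to camera coordinates, as OpenCV has them. Camera axes: x right, y down, z forward; pixel columns grow to the right and rows downward; lengths in m; the calibration is good to about 2 mm. A picture is of the moment at which its call begins: read the wrist's pose just before it. camera_model takes no time and is no camera call; for the wrist camera it gives the pose at the moment of the call.
- env.finish_job(): hands the job in; it is judged then, once.
The state is a dict: "clock": time; "joints": joint angles; "joint_vel": joint speeds; "joint_torque": joint torques, N m; "eef_pos": TCP position; "orientation": TCP orientation; "contact_force": force on the tool from outside, world axes, zero at the start; "ft_torque": the same for the moment, N m; "finger_gap": finger opening in m; "grasp_force": force on a finger pad.
Only numpy, scipy, OpenCV 4.12 (cv2) and the standard library are available. Lean on these libraries where they do the work, as an engineer would, in place of code of your own. Each camera call takes 0.05 s, during which the arm holds its last target. There are 200 camera calls.

## Task

Push the flat wooden plaque along the table and under the low hand-rest bridge until it lies straight in the passage with the same length showing on both open sides. Only push it with the fingertips, keeping it flat on the table and never lifting or tipping it, and do not shift the bridge or disturb the jars, the ink box or the brush pot. Finish with the hand clear.

Things in the scene. Friction and masses are not known exactly. Their poses are not given: they have to be found in the camera images.
- plaque: Blank plywood name plaque: a loose flat board 90 mm (its x) by 160 mm (its y, the long way) by 18 mm thick, about 0.16 kg, lying flat on the table to the left or to the right of the bridge, somewhat turned and off the line of the passage. Origin at the centre of its underside. It has no front or back: half a turn is the same.
- bridge: Low hand-rest bridge, loose, 0.7 kg: dark wooden board 160 (its x) by 70 (its y) by 12 mm on two steel feet, 22 (x) by 70 (y) by 24 mm high, at its x ends. The passage runs through along its y: 116 mm wide, 24 mm high. Whole height 36 mm. Origin at table level, mid-passage. A plaque placed right shows 45 mm on both open sides; either end of it may go first.
- inkbox: Bystander, loose: small red box with a dark wooden lid, 49 mm (its x) by 94 mm (its y) by 44 mm high, on the side of the bridge opposite the plaque. Origin at the centre of its underside.
- jar_tall: Bystander, loose: closed paint jar, 54 mm across, 60 mm high, beyond the bridge on the right. Origin at the centre of its underside.
- jar_wide: Bystander, loose: closed paint jar, 60 mm across, 50 mm high, straight beyond the bridge. Origin at the centre of its underside.
- brushpot: Bystander, loose: aluminium pot 68 mm across and 90 mm high with brushes standing in it up to about 165 mm, beyond the bridge on the left. Origin at the centre of its underside.
Not all that is in view belongs to the job. What is shaped like the bridge but pink is not meant.

How it is judged:
By the outcome, as a careful person would: the job done as asked, in the order asked, and still so for the second after the job is handed in, with the robot touching nothing.
It also fails if it takes over 64 s, if anything falls off the work surface, if the arm or the gripper's body presses on something with over 40 N, if the wrist force passes 120 N, or if a joint passes its speed limit or range.

## Working session

There is one attempt and no reset: what is moved stays moved. The work goes in short steps, Python scripts to look and compute and a tool call to move; the robot and the scene stay as the last step left them, time stands still between calls to the robot, and variables do not carry over. Pictures are saved under pics/ and viewed, at most 10 in all, crops included, and the job is handed in when it is done.

Besides the shell and the picture viewer there is one more tool, called after "Emit:" as name(argument=value, ...) on one line, values as JSON. apply_moves: Moves the arm, as the interface text tells. Its arguments: {"type":"object","properties":{"increments":{"type":"array","items":{"type":"array","items":{"type":"number"}}},"claw":{"type":"number"},"grip_force":{"type":"number"}},"required":["increments"]}

```bash
ls; mkdir -p pics
python3 - <<'E'
from workcell import env
import cv2,numpy as np
s=env.state();print(s['clock'],s['eef_pos'],s['orientation'],s['finger_gap'])
for n in('top','side'):
    im,d=env.capture(n);cv2.imwrite(f'pics/{n}0.png',im);np.save(f'pics/{n}0.npy',d)
    m=env.camera_model(n);R=cv2.Rodrigues(np.array(m['rvec']))[0];print(n,m['K'],-R.T@np.array(m['tvec']).ravel(),R[2])
E
```

```text
pics
0.0 [ 0.11128523 -0.48680081  0.2304082 ] [-3.13949293e+00  3.71085259e-05  2.24787563e-01] 0.08529594373938226
top [[431.4720744    0.         245.89332654]
 [  0.         431.4720744  190.38911017]
 [  0.           0.           1.        ]] [ 0.37497    -0.02227045  0.9633177 ] [ 0.18861842 -0.01846965 -0.98187676]
side [[430.30261843   0.         260.80936309]
 [  0.         430.30261843 193.18740522]
 [  0.           0.           1.        ]] [ 0.43745773 -0.86000994  0.77386219] [ 0.08858294  0.74817934 -0.65755664]
```

View pics/top0.png

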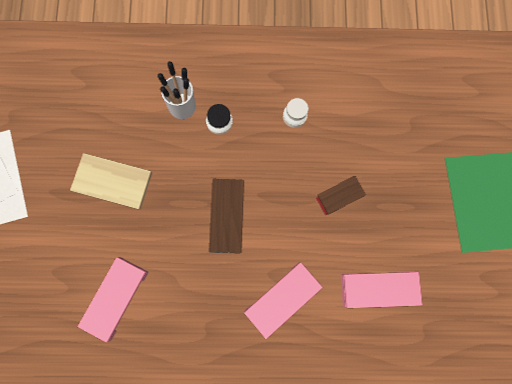

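View pics/side0.png

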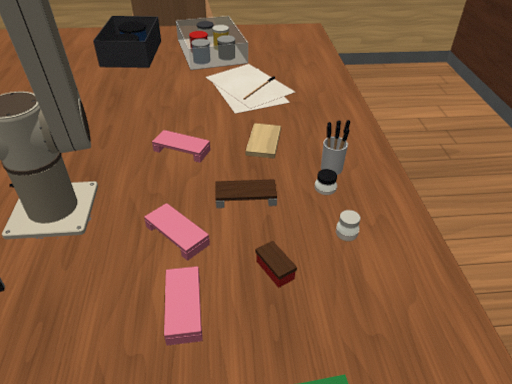

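Top view: the plaque is the pale board at (111,181). The bridge could be the dark board at (227,216) or one of the pink lookalikes at (112,300), (283,300) and (382,290), and the ink box lid at (341,195) is also dark wood. I choose the dark board at (227,216): in the side view at (246,192) it stands on two steel feet.

```bash
cat > h.py <<'E'
import cv2,numpy as np
from workcell import env
def cam(m):
    R=cv2.Rodrigues(np.array(m['rvec'],float))[0];return np.array(m['K']),R,np.array(m['tvec'],float).ravel()
def plane(m,uv,z):
    K,R,t=cam(m);uv=np.atleast_2d(uv);d=np.c_[uv,np.ones(len(uv))]@np.linalg.inv(K).T@R;c=-R.T@t
    return c+d*((z-c[2])/d[:,2])[:,None]
def cloud(m,dep):
    K,R,t=cam(m);v,u=np.mgrid[:384,:512];p=np.stack([u,v,np.ones_like(u)],-1)@np.linalg.inv(K).T*dep[...,None]
    return (p-t)@R
def rect(m,mask,z):
    """largest blob -> world rect on plane z: centre, sizes(long,short), yaw of long axis deg"""
    cs,_=cv2.findContours(mask.astype(np.uint8),cv2.RETR_EXTERNAL,cv2.CHAIN_APPROX_NONE)
    c=max(cs,key=cv2.contourArea)[:,0]
    P=plane(m,c,z)[:,:2]
    b=cv2.boxPoints(cv2.minAreaRect((P*1000).astype(np.float32)))
    e=[b[1]-b[0],b[2]-b[1]];e.sort(key=lambda a:-np.hypot(*a))
    y=np.degrees(np.arctan2(e[0][1],e[0][0]))%180
    return b.mean(0).round(1),[round(float(np.hypot(*a)),1) for a in e],round(float(y),2)
def tri(ma,ua,mb,ub):
    Ps=[K@np.c_[R,t] for K,R,t in(cam(ma),cam(mb))]
    X=cv2.triangulatePoints(Ps[0],Ps[1],np.array(ua,float).reshape(2,1),np.array(ub,float).reshape(2,1)).ravel();return X[:3]/X[3]
E
python3 - <<'E'
from h import *
im={n:cv2.imread(f'pics/{n}0.png') for n in('top','side')};M={n:env.camera_model(n) for n in im}
def mk(n,kind,box):
    h=cv2.cvtColor(im[n],cv2.COLOR_BGR2HSV);H,S,V=cv2.split(h)
    m=((V>150)&(H>15)&(H<35)&(S>50)) if kind=='plq' else (V<100)&(H<25)
    k=np.zeros_like(m);x0,y0,x1,y1=box;k[y0:y1,x0:x1]=1
    return cv2.morphologyEx((m&k).astype(np.uint8),cv2.MORPH_OPEN,np.ones((3,3)))
B={'top':{'plq':(60,145,160,215),'brg':(200,170,255,262),'ink':(310,170,372,220)},'side':{'plq':(240,115,290,162),'brg':(208,172,284,204),'ink':(250,240,300,276)}}
for o,z in(('plq',.018),('brg',.036),('ink',.044)):
    c={}
    for n in im:
        m=mk(n,o,B[n][o]);d=np.load(f'pics/{n}0.npy')
        P=cloud(M[n],d)[m>0];mo=cv2.moments(m,True);c[n]=(mo['m10']/mo['m00'],mo['m01']/mo['m00'])
        print(o,n,rect(M[n],m,z),'medz',np.median(P[:,2]).round(4),c[n],m.sum())
    print('tri',tri(M['top'],c['top'],M['side'],c['side']))
for n,uv in(('jarW',(219,116)),('jarT',(298,108)),('pot',(178,85))):
    z={'jarW':.05,'jarT':.06,'pot':.09}[n];print(n,plane(M['top'],uv,z))
E
```

```text
plq top (array([574.6, 262.1], dtype=float32), [159.2, 89.6], 75.61) medz 0.0174 (110.40361445783132, 180.66477675407512) 2822
plq side (array([574.3, 264.5], dtype=float32), [161.1, 88.3], 75.44) medz 0.0174 (263.11372064276884, 138.2249690976514) 809
tri [0.57391817 0.26229863 0.01632146]
brg top (array([497.4,  -1.6], dtype=float32), [157.1, 56.1], 1.4) medz 0.0354 (227.39366138448707, 217.08507089241033) 1199
brg side (array([499.5,  -3.3], dtype=float32), [157.2, 81.5], 178.67) medz 0.0352 (245.62479338842977, 189.95950413223142) 1210
tri [ 4.96495547e-01 -1.76371892e-04  3.20012173e-02]
ink top (array([ 563. , -267.5], dtype=float32), [44.0, 13.8], 100.36) medz 0.0436 (342.340782122905, 193.54189944134077) 179
ink side (array([ 542., -256.], dtype=float32), [104.1, 63.3], 117.82) medz 0.0433 (274.9484304932735, 259.9820627802691) 892
tri [ 0.54642277 -0.25045323  0.04072924]
jarW [[0.71815931 0.02228298 0.05      ]]
jarT [[ 0.73639097 -0.15287098  0.06      ]]
pot [[0.77180194 0.11017501 0.09      ]]
```

Run:
```python
from h import *
for n in('top','side'):
    m=env.camera_model(n);P=cloud(m,np.load(f'pics/{n}0.npy'));
    im=cv2.imread(f'pics/{n}0.png')
    for o,c,r,z0,z1,zz in(('brg',(.497,-.002),.12,.028,.045,.036),('ink',(.547,-.25),.08,.036,.055,.044),('plq',(.574,.262),.12,.01,.026,.018)):
        k=(np.hypot(P[...,0]-c[0],P[...,1]-c[1])<r)&(P[...,2]>z0)&(P[...,2]<z1)
        k=cv2.morphologyEx(k.astype(np.uint8),cv2.MORPH_OPEN,np.ones((3,3)))
        print(n,o,rect(m,k,zz))
    if n=='top': cv2.imwrite('pics/crop.png',cv2.resize(im[140:270,60:380],None,fx=2.4,fy=2.4,interpolation=2))
```

```text
top brg (array([498.4,   2.9], dtype=float32), [159.8, 69.8], 178.62)
top ink (array([ 545.5, -246.4], dtype=float32), [95.0, 48.6], 117.3)
top plq (array([574.2, 261.9], dtype=float32), [161.1, 90.4], 75.59)
side brg (array([497.6,  -1.5], dtype=float32), [158.9, 76.7], 178.5)
side ink (array([ 544.7, -250.9], dtype=float32), [97.5, 51.9], 117.94)
side plq (array([573.1, 257.1], dtype=float32), [168.9, 90.2], 75.38)
```

View pics/crop.png

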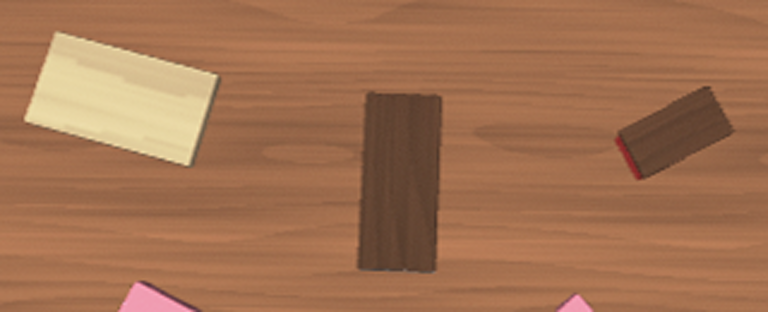

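The crop shows one plain bridge board at crop (400,182), with the plaque at (120,98) on its left and the ink box at (675,132). I'll first square the plaque up by pushing its far long edge toward the robot, then push its end through. I start moving now.

Emit:
apply_moves(increments=[[0,0,0,0,0,7.15],[0,0,0,0,0,7.15],[17.7,-25.4,0,0,0,0],[17.7,-25.4,0,0,0,0],[17.7,-25.4,0,0,0,0],[17.7,-25.4,0,0,0,0],[17.7,-25.4,0,0,0,0],[17.7,-25.4,0,0,0,0]], claw=0.4)

```text
clock: 0.77
eef_pos: [0.2217, -0.3362, 0.2309]
orientation: [-3.141, 0.0, -0.025]
contact_force: [0.5, -1.4, 0.8]
finger_gap: 0.0596
grasp_force: 0.0
```

Emit:
apply_moves(increments=[[17.7,-25.4,0,0,0,0],[17.7,-25.4,0,0,0,0],[17.7,-25.4,0,0,0,0],[17.7,-25.4,0,0,0,0],[17.7,-25.4,0,0,0,0],[17.7,-25.4,0,0,0,0],[17.7,-25.4,0,0,0,0],[17.7,-25.4,0,0,0,0]])

```text
clock: 1.43
eef_pos: [0.3683, -0.1366, 0.2311]
orientation: [-3.142, 0.0, -0.025]
contact_force: [0.3, -1.2, 0.7]
finger_gap: 0.0598
grasp_force: 0.0
```

Emit:
apply_moves(increments=[[17.7,-25.4,0,0,0,0],[17.7,-25.4,0,0,0,0],[17.7,-25.4,0,0,0,0],[17.7,-25.4,0,0,0,0],[17.7,-25.4,0,0,0,0],[17.7,-25.4,0,0,0,0],[17.7,-25.4,0,0,0,0],[17.7,-25.4,0,0,0,0]])

```text
clock: 2.1
eef_pos: [0.514, 0.0251, 0.2315]
orientation: [-3.11, 0.002, 0.031]
contact_force: [-0.8, -0.2, -0.3]
finger_gap: 0.0598
grasp_force: 0.0
```

Emit:
apply_moves(increments=[[17.7,-25.4,0,0,0,0],[17.7,-25.4,0,0,0,0],[17.7,-25.4,0,0,0,0],[17.7,-25.4,0,0,0,0],[17.7,-25.4,0,0,0,0],[17.7,-25.4,0,0,0,0],[17.7,-25.4,0,0,0,0],[17.7,-25.4,0,0,0,0]])

```text
clock: 2.77
eef_pos: [0.6454, 0.1497, 0.2443]
orientation: [-3.038, 0.003, 0.181]
contact_force: [0.9, 0.2, 0.4]
finger_gap: 0.0598
grasp_force: 0.0
```

Emit:
apply_moves(increments=[[0,0,0,0,0,0],[0,0,0,0,0,0],[0,0,0,0,0,0],[0,0,0,0,0,0],[0,0,0,0,0,0],[0,0,0,0,0,0],[0,0,0,0,0,0],[0,0,0,0,0,0]])

```text
clock: 3.43
eef_pos: [0.6448, 0.1487, 0.2455]
orientation: [-3.038, 0.0, 0.18]
contact_force: [0.4, -0.0, 0.2]
finger_gap: 0.06
grasp_force: 0.0
```

Run:
```python
from h import *
s=env.state()
for k in('joints','joint_vel','eef_pos','orientation'):print(k,np.round(s[k],4))
```

```text
joints [0.1793 0.5787 0.5458 1.5385 0.1035 3.1406]
joint_vel [ 0.002   0.0043  0.0034 -0.0017 -0.0015 -0.0001]
eef_pos [0.6448 0.1487 0.2455]
orientation [-3.0381e+00  4.0000e-04  1.8030e-01]
```

Joint 6 hit its limit, so I'll use the equivalent hand pose half a turn round.

Emit:
apply_moves(increments=[[0,0,0,-5.93,0,0],[0,0,0,0,0,-7.15],[0,0,0,0,0,-7.15],[0,0,0,0,0,-7.15],[0,0,0,0,0,-7.15],[0,0,0,0,0,-7.15],[0,0,0,0,0,-7.15],[0,0,0,0,0,-7.15]])

```text
clock: 4.1
eef_pos: [0.6475, 0.1366, 0.2453]
orientation: [-3.134, -0.007, 1.084]
contact_force: [-0.3, -0.8, -0.1]
finger_gap: 0.0596
grasp_force: 0.0
```

Emit:
apply_moves(increments=[[0,0,0,0,0,-7.15],[0,0,0,0,0,-7.15],[0,0,0,0,0,-7.15],[0,0,0,0,0,-7.15],[0,0,0,0,0,-7.15],[0,0,0,0,0,-7.15],[0,0,0,0,0,-7.15],[0,0,0,0,0,-7.15]])

```text
clock: 4.77
eef_pos: [0.6474, 0.1366, 0.2453]
orientation: [3.139, -0.01, 2.082]
contact_force: [0.3, 0.2, -0.6]
finger_gap: 0.06
grasp_force: 0.0
```

Emit:
apply_moves(increments=[[0,0,0,0,0,-7.15],[0,0,0,0,0,-7.15],[0,0,0,0,0,-7.15],[0,0,0,0,0,-7.15],[0,0,0,0,0,-7.15],[0,0,0,0,0,-7.15],[0,0,0,0,0,-7.15],[0,0,0,0,0,-7.15]])

```text
clock: 5.43
eef_pos: [0.6475, 0.1366, 0.2453]
orientation: [3.132, -0.003, 3.081]
contact_force: [0.4, -0.5, 0.0]
finger_gap: 0.0601
grasp_force: 0.0
```

Emit:
apply_moves(increments=[[0,0,0,0.5,0,-2.1],[-1.5,18,20,0,0,0],[-1.5,18,20,0,0,0],[-1.5,18,20,0,0,0],[-1.5,18,20,0,0,0],[-1.5,18,20,0,0,0],[-1.5,18,20,0,0,0],[-1.5,18,20,0,0,0]])

```text
clock: 6.1
eef_pos: [0.6614, 0.2632, 0.1045]
orientation: [3.14, -0.003, 3.111]
contact_force: [0.8, -0.1, 0.1]
finger_gap: 0.0595
grasp_force: 0.0
```

Emit:
apply_moves(increments=[[0,0,10,0,0,0],[0,0,10,0,0,0],[0,0,10,0,0,0],[0,0,10,0,0,0],[0,0,10,0,0,0],[0,0,10,0,0,0],[0,0,8,0,0,0],[0,0,0,0,0,0]])

```text
clock: 6.77
eef_pos: [0.6599, 0.2616, 0.0348]
orientation: [-3.141, -0.007, 3.111]
contact_force: [-0.2, 0.2, 0.1]
finger_gap: 0.0599
grasp_force: 0.0
```

Run:
```python
from h import *
a,d=env.capture('side');P=cloud(env.camera_model('side'),d)
k=(abs(P[...,0]-.66)<.03)&(abs(P[...,1]-.262)<.07)&(P[...,2]>.022)
Q=P[k];Q=Q[np.argsort(Q[:,2])];print(len(Q),Q[:400:40].round(3))
w,_=env.capture('wrist')
c=cv2.resize(a[90:180,220:340],None,fx=3.3,fy=3.3,interpolation=2)
cv2.imwrite('pics/s1.png',np.hstack([c,cv2.resize(w,(396,297))]))
```

```text
2625 [[0.667 0.226 0.041]
 [0.648 0.226 0.056]
 [0.648 0.232 0.07 ]
 [0.662 0.215 0.093]
 [0.649 0.197 0.105]
 [0.642 0.234 0.117]
 [0.648 0.241 0.126]
 [0.642 0.24  0.134]
 [0.679 0.249 0.14 ]
 [0.659 0.204 0.144]]
```

View pics/s1.png

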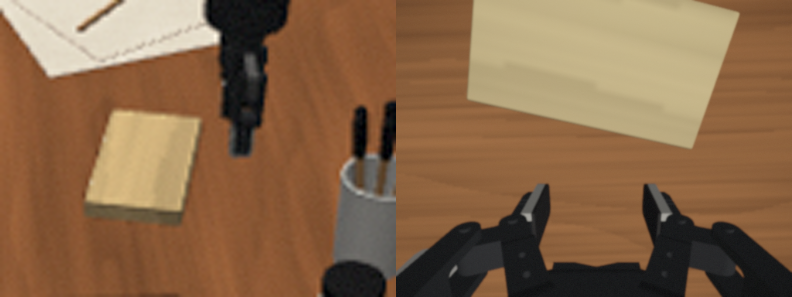

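Tips appear clear of the plaque, at side crop (240,150), and sit about 6 mm above the TCP. The wrist view shows the plaque's tilted edge ahead of both fingers.

Emit:
apply_moves(increments=[[0,0,8,0,0,0],[0,0,8,0,0,0],[0,0,8,0,0,0],[0,0,5,0,0,0],[0,0,3,0,0,0],[0,0,0,0,0,-0.3],[5,0,0,0,0,0],[5,0,0,0,0,0]])

```text
clock: 7.53
eef_pos: [0.6511, 0.2629, 0.0055]
orientation: [3.14, -0.003, 3.116]
contact_force: [0.1, 0.5, -0.1]
finger_gap: 0.0595
grasp_force: 0.0
```

Emit:
apply_moves(increments=[[5,0,0,0,0,0],[5,0,0,0,0,0],[5,0,0,0,0,0],[5,0,0,0,0,0],[5,0,0,0,0,0],[5,0,0,0,0,0],[5,0,0,0,0,0],[5,0,0,0,0,0]])

```text
clock: 8.2
eef_pos: [0.6108, 0.264, 0.0057]
orientation: [3.14, -0.003, 3.116]
contact_force: [1.3, 0.6, 0.8]
finger_gap: 0.0598
grasp_force: 0.4
```

Emit:
apply_moves(increments=[[5,0,0,0,0,0],[5,0,0,0,0,0],[5,0,0,0,0,0],[5,0,0,0,0,0],[5,0,0,0,0,0],[5,0,0,0,0,0],[5,0,0,0,0,0],[0,0,0,0,0,0]])

```text
clock: 8.87
eef_pos: [0.5745, 0.2647, 0.0053]
orientation: [3.141, -0.005, 3.117]
contact_force: [-0.4, -0.3, -1.0]
finger_gap: 0.0603
grasp_force: 0.0
```

```bash
cat >> h.py <<'E'
def look(n='top',save=None):
    im,d=env.capture(n);m=env.camera_model(n)
    H,S,V=cv2.split(cv2.cvtColor(im,cv2.COLOR_BGR2HSV));k=((V>140)&(H>15)&(H<35)&(S>50))
    k[:,:50]=0 if n=='top' else k[:,:50]
    if n=='side':k[:110]=0;k[205:]=0
    k=cv2.morphologyEx(k.astype(np.uint8),cv2.MORPH_OPEN,np.ones((3,3)))
    P=cloud(m,d);b=(np.hypot(P[...,0]-.498,P[...,1])<.12)&(P[...,2]>.028)&(P[...,2]<.045)
    b=cv2.morphologyEx(b.astype(np.uint8),cv2.MORPH_OPEN,np.ones((3,3)))
    print(n,'plq',rect(m,k,.018),'brg',rect(m,b,.036))
    if save:cv2.imwrite(save,im)
    return im,d,k
E
python3 - <<'E'
from h import *
print(np.round(env.state()['eef_pos'],4))
look('top','pics/t2.png');look('side')
E
```

```text
[0.5745 0.2647 0.0053]
top plq (array([517.8, 248.5], dtype=float32), [152.7, 89.5], 88.61) brg (array([498.4,   2.9], dtype=float32), [159.8, 69.8], 178.62)
side plq (array([517.9, 254. ], dtype=float32), [160.2, 89.9], 88.92) brg (array([497.5,  -1. ], dtype=float32), [159.8, 75.8], 177.47)
```

View pics/t2.png

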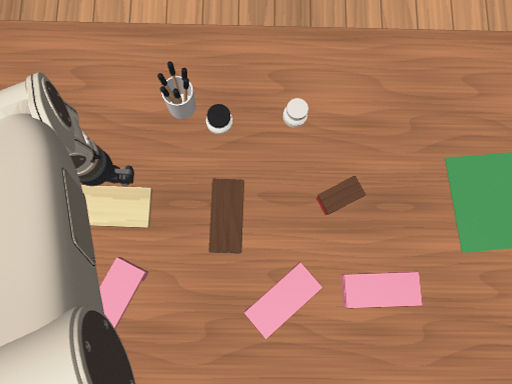

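The top view shows the plaque squared up, with its right end at (150,207), and everything else untouched. I'll push another 14 mm sideways, then lift and go round to its end.

Emit:
apply_moves(increments=[[4,0,0,0,0,0],[4,0,0,0,0,0],[4,0,0,0,0,0],[2,0,0,0,0,0],[0,0,0,0,0,0],[0,0,0,0,0,0],[-5,0,0,0,0,0],[-10,0,0,0,0,0]])

```text
clock: 9.63
eef_pos: [0.5764, 0.2647, 0.0054]
orientation: [3.141, -0.005, 3.117]
contact_force: [-0.4, -0.3, -0.3]
finger_gap: 0.06
grasp_force: 0.0
```

Emit:
apply_moves(increments=[[-5,0,-10,0,0,0],[0,0,-20,0,0,0],[0,0,-25,0,0,0],[0,0,-25,0,0,0],[0,0,0,0,0,7.15],[0,0,0,0,0,7.15],[0,0,0,0,0,7.15],[0,0,0,0,0,7.15]])

```text
clock: 10.3
eef_pos: [0.5829, 0.2645, 0.0858]
orientation: [-3.141, -0.003, 2.611]
contact_force: [-0.8, -0.5, 0.2]
finger_gap: 0.0599
grasp_force: 0.0
```

Emit:
apply_moves(increments=[[0,0,0,0,0,7.15],[0,0,0,0,0,7.15],[0,0,0,0,0,7.15],[0,0,0,0,0,7.15],[0,0,0,0,0,7.15],[0,0,0,0,0,7.15],[0,0,0,0,0,7.15],[0,0,0,0,0,7.15]])

```text
clock: 10.97
eef_pos: [0.5827, 0.2644, 0.0854]
orientation: [-3.138, -0.001, 1.613]
contact_force: [-0.6, 0.5, -0.3]
finger_gap: 0.0598
grasp_force: 0.0
```

Run:
```python
from h import *
s=env.state();print(np.round(s['eef_pos'],4),np.degrees(s['orientation']).round(2),np.round(s['joints'],2))
look('top');look('side')
```

```text
[0.5827 0.2644 0.0854] [-1.798e+02 -7.000e-02  9.239e+01] [0.42 0.61 0.18 1.14 0.   1.95]
top plq (array([504.8, 252.5], dtype=float32), [159.9, 89.5], 88.61) brg (array([498.4,   2.9], dtype=float32), [159.8, 69.8], 178.62)
side plq (array([504.6, 254.8], dtype=float32), [161.1, 89.5], 88.97) brg (array([497.6,  -1.7], dtype=float32), [158.9, 77.1], 178.5)
```

The plaque is at (0.505, 0.2525) with yaw 88.6°, in line with the passage (88.6°, x 0.5045 there). Next I go behind its end.

Emit:
apply_moves(increments=[[0,0,0,0,0,3.8],[13.8,-11.1,0,0,0,0],[13.8,-11.1,0,0,0,0],[13.8,-11.1,0,0,0,0],[13.8,-11.1,0,0,0,0],[13.8,-11.1,0,0,0,0],[13.8,-11.1,0,0,0,0],[13.8,-11.1,0,0,0,0]], claw=-0.05)

```text
clock: 11.73
eef_pos: [0.5061, 0.3631, 0.0859]
orientation: [-3.138, -0.001, 1.556]
contact_force: [-0.1, -0.5, -0.3]
finger_gap: 0.0405
grasp_force: 0.0
```

Emit:
apply_moves(increments=[[0,0,12,0,0,0],[0,0,12,0,0,0],[0,0,12,0,0,0],[0,0,12,0,0,0],[0,0,12,0,0,0],[0,0,10,0,0,0],[0,0,9,0,0,0],[0,0,0,0,0,0]])

```text
clock: 12.4
eef_pos: [0.5049, 0.3616, 0.0044]
orientation: [-3.135, 0.001, 1.553]
contact_force: [-0.5, -0.8, -0.0]
finger_gap: 0.0408
grasp_force: 0.0
```

Run:
```python
from h import *
s=env.state();print(np.round(s['eef_pos'],4),np.degrees(s['orientation']).round(2),s['finger_gap'])
look('top');look('side')
```

```text
[0.5049 0.3616 0.0044] [-1.7962e+02  7.0000e-02  8.9000e+01] 0.04082114647359707
top plq (array([504.8, 252.5], dtype=float32), [159.9, 89.5], 88.6) brg (array([498.4,   2.9], dtype=float32), [159.8, 69.8], 178.62)
side plq (array([505. , 254.8], dtype=float32), [160.1, 90.4], 88.04) brg (array([497.6,  -1.2], dtype=float32), [159.0, 76.2], 178.39)
```

Emit:
apply_moves(increments=[[-6,0,0,0,0,0.4],[-6,0,0,0,0,0],[-6,0,0,0,0,0],[-6,0,0,0,0,0],[-8,0,0,0,0,0],[-8,0,0,0,0,0],[-8,0,0,0,0,0],[-8,0,0,0,0,0]])

```text
clock: 13.17
eef_pos: [0.5049, 0.3058, 0.0071]
orientation: [-3.138, -0.001, 1.545]
contact_force: [0.2, 2.0, 0.7]
finger_gap: 0.0404
grasp_force: 0.6
```

Emit:
apply_moves(increments=[[-8,0,0,0,0,0],[-8,0,0,0,0,0],[-8,0,0,0,0,0],[-8,0,0,0,0,0],[-8,0,0,0,0,0],[-8,0,0,0,0,0],[-8,0,0,0,0,0],[-4,0,0,0,0,0]])

```text
clock: 13.83
eef_pos: [0.503, 0.2453, 0.0066]
orientation: [-3.138, -0.0, 1.545]
contact_force: [-0.1, 1.2, 0.1]
finger_gap: 0.0405
grasp_force: 0.6
```

Run:
```python
from h import *
s=env.state();print(np.round(s['eef_pos'],4),np.degrees(s['orientation']).round(2))
look('top','pics/t3.png');look('side')
```

```text
[0.503  0.2453 0.0066] [-1.7977e+02 -2.0000e-02  8.8520e+01]
top plq (array([501.5, 151.9], dtype=float32), [160.3, 89.5], 88.51) brg (array([498.5,   2.9], dtype=float32), [159.6, 69.8], 178.62)
side plq (array([502.1, 153. ], dtype=float32), [160.3, 90.5], 88.77) brg (array([497.7,  -1.7], dtype=float32), [158.9, 77.1], 178.65)
```

View pics/t3.png

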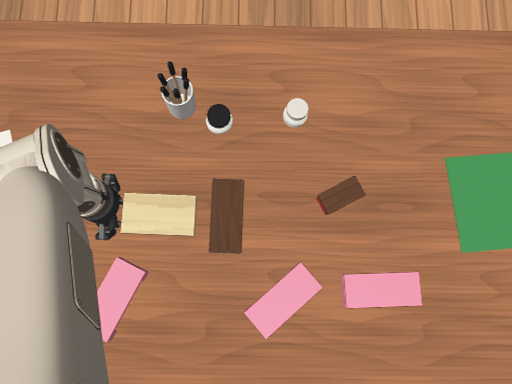

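The top view shows the plaque straight before the passage, centre about (158,214), with the fingers behind its left end. I'll push on about 138 mm.

Emit:
apply_moves(increments=[[-8,0,0,0,0,0],[-8,0,0,0,0,0],[-8,0,0,0,0,0],[-8,0,0,0,0,0],[-8,0,0,0,0,0],[-8,0,0,0,0,0],[-8,0,0,0,0,0],[-8,0,0,0,0,0]])

```text
clock: 14.6
eef_pos: [0.5015, 0.1817, 0.0066]
orientation: [-3.138, -0.001, 1.545]
contact_force: [0.4, -0.2, 0.0]
finger_gap: 0.0411
grasp_force: 0.3
```

Emit:
apply_moves(increments=[[-8,0,0,0,0,0],[-8,0,0,0,0,0],[-8,0,0,0,0,0],[-8,0,0,0,0,0],[-8,0,0,0,0,0],[-6,0,0,0,0,0],[-5,0,0,0,0,0],[0,0,0,0,0,0]])

```text
clock: 15.27
eef_pos: [0.5002, 0.1305, 0.0066]
orientation: [-3.138, -0.0, 1.544]
contact_force: [0.4, -0.2, 0.1]
finger_gap: 0.0404
grasp_force: 0.0
```

Emit:
apply_moves(increments=[[-4,0,0,0,0,0],[-4,0,0,0,0,0],[-4,0,0,0,0,0],[-4,0,0,0,0,0],[-4,0,0,0,0,0],[-2,0,0,0,0,0],[0,0,0,0,0,0],[0,0,0,0,0,0]])

```text
clock: 15.93
eef_pos: [0.4997, 0.1093, 0.0065]
orientation: [-3.138, -0.001, 1.545]
contact_force: [0.3, -0.3, -0.5]
finger_gap: 0.0406
grasp_force: 0.0
```

```bash
cat >> h.py <<'E'
def fit(im,d):
    """visible plaque parts either side of the bridge in the top view -> rect over all plaque pixels"""
    m=env.camera_model('top');H,S,V=cv2.split(cv2.cvtColor(im,cv2.COLOR_BGR2HSV))
    k=((V>140)&(H>15)&(H<35)&(S>50)).astype(np.uint8);k[:,:120]=0;k[:170]=0;k[262:]=0;k[:,300:]=0
    k=cv2.morphologyEx(k,cv2.MORPH_OPEN,np.ones((3,3)))
    v,u=np.nonzero(k);P=plane(m,np.c_[u,v],.018)[:,:2]*1000
    r=cv2.minAreaRect(P.astype(np.float32));print('plaque rect',np.round(r[0],1),np.round(r[1],1),round(r[2],2))
E
python3 - <<'E'
from h import *
s=env.state();print(np.round(s['eef_pos'],4),np.degrees(s['orientation']).round(2))
im,d,k=look('top','pics/t4.png');fit(im,d)
E
```

```text
[0.4997 0.1093 0.0065] [-1.7979e+02 -3.0000e-02  8.8540e+01]
top plq (array([499.2,  66.1], dtype=float32), [89.6, 57.4], 177.42) brg (array([498.4,   2.9], dtype=float32), [159.8, 69.8], 178.62)
plaque rect [498.4  15.9] [159.5  89.3] 88.72
```

View pics/t4.png

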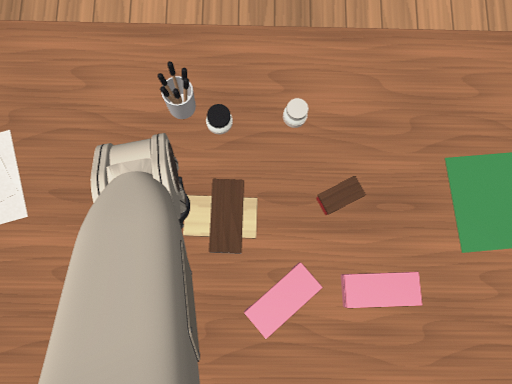

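Now the plaque runs through the bridge: it shows at (196,216) on the left and (250,217) on the right, with 13 mm left to push.

Emit:
apply_moves(increments=[[-3,0,0,0,0,0],[-3,0,0,0,0,0],[-3,0,0,0,0,0],[-2,0,0,0,0,0],[-1.5,0,0,0,0,0],[0,0,0,0,0,0],[0,0,0,0,0,0],[0,0,0,0,0,0]])

```text
clock: 16.65
eef_pos: [0.4995, 0.097, 0.0066]
orientation: [-3.138, -0.001, 1.546]
contact_force: [-0.2, 0.5, -0.3]
finger_gap: 0.0405
grasp_force: 0.0
```

Run:
```python
from h import *
s=env.state();print(np.round(s['eef_pos'],4))
im,d,k=look('top');fit(im,d);look('side','pics/s5.png')
```

```text
[0.4995 0.097  0.0066]
top plq (array([496.3, -54.2], dtype=float32), [87.0, 44.1], 0.22) brg (array([498.4,   2.9], dtype=float32), [159.8, 69.8], 178.62)
plaque rect [497.7   3.7] [160.   88.2] 88.56
side plq (array([499.8,  73. ], dtype=float32), [90.2, 26.3], 179.94) brg (array([497.7,  -1.3], dtype=float32), [158.9, 76.4], 178.65)
```

Emit:
apply_moves(increments=[[4,0,0,0,0,0],[10,0,0,0,0,0],[15,0,0,0,0,0],[15,0,0,0,0,0],[20,0,-15,0,0,0],[20,0,-25,0,0,0],[20,0,-30,0,0,0],[20,0,-30,0,0,0]])

```text
clock: 17.42
eef_pos: [0.5019, 0.2226, 0.1073]
orientation: [-3.136, -0.0, 1.546]
contact_force: [2.6, -0.1, 0.1]
finger_gap: 0.0408
grasp_force: 0.0
```

Emit:
apply_moves(increments=[[20,0,-10,0,0,0],[20,0,-10,0,0,0],[20,0,0,0,0,0],[20,0,0,0,0,0],[20,0,0,0,0,0],[0,0,0,0,0,0],[0,0,0,0,0,0],[0,0,0,0,0,0]])

```text
clock: 18.08
eef_pos: [0.5049, 0.321, 0.1265]
orientation: [-3.137, -0.0, 1.546]
contact_force: [0.0, 0.5, 0.2]
finger_gap: 0.0404
grasp_force: 0.0
```

Run:
```python
from h import *
im,d,k=look('top');fit(im,d);s,_,_=look('side')
cv2.imwrite('pics/f.png',np.hstack([cv2.resize(im[60:260,140:390],(400,320)),cv2.resize(s[110:290,180:400],(400,320))]))
```

```text
top plq (array([499.8,  60.5], dtype=float32), [88.9, 46.2], 179.24) brg (array([498.4,   2.9], dtype=float32), [159.8, 69.8], 178.62)
plaque rect [497.8   3.5] [159.6  88.9] 88.27
side plq (array([498.6,  72.6], dtype=float32), [87.1, 26.5], 177.44) brg (array([497.7,  -1.7], dtype=float32), [158.9, 77.1], 178.65)
```

View pics/f.png

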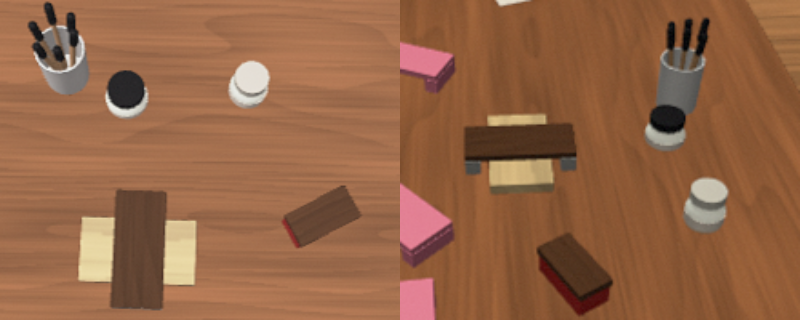

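Plaque lies centred under the bridge at crop (138,250), equal lengths at both sides; bystanders and bridge untouched, hand clear.

```bash
python3 -c "
from workcell import env
print(env.finish_job())"
```

```text
the job is handed in; nothing more can be done
None
```

The plaque lies straight under the bridge, measured 0.6 mm off centre and within about half a degree of the passage. The bridge did not measurably move, the jars, ink box and brush pot look undisturbed, the hand is clear, and I handed the job in at about 18 s.

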